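# Press the last bush home in a cast housing

### The arm

A 6-joint arm with a two-finger parallel gripper is mounted at the origin on a cart in front of the work surface, level with it; the furniture and walls round the work are solid. World frame = base frame: x ahead of the robot, y to its left, z up, the work surface at z = 0. Lengths are in mm, angles in degrees, forces in N, time in s.
With the tool pointing down it reaches from about 300 to 850 mm from the base axis. Payload 4.2 kg.
Tool frame: the origin (TCP) lies midway between the tips of the shut fingers; the grasp point (between the pads) lies 19 mm behind it; z points along the fingers, y is the line along which they close (so a half turn about z gives the same grasp; the last joint's range is limited). The gripper opens to 91 mm and grips with 3 to 60 N. Pads are 32 mm wide; open, the fingers measure 118 mm over their backs; the gripper's body (76 mm by 178 mm) begins 60 mm behind the grasp point.
Start: joints at [-68.927, 18.312, 89.639, -0, 72.044, -1.146], TCP at [217.442, -532.318, 213.976] pointing down, gripper open.
Joint ranges: [-177.97, 177.97], [-48.28, 115.42], [12.27, 149.76], [-77.06, 257.06], [2.81, 150.46], [-146.56, 146.56]. Speed limits (degrees/s): [147.25, 147.25, 180, 180, 180, 180].

### API

Orientations are given as [roll, pitch, yaw] about the fixed x, y, z axes, in that order (R = Rz(yaw) Ry(pitch) Rx(roll)).
In Python, from workcell import env gives the robot as it stands.
- The arm moves only by the shell command python3 -m jog 'ROWS' [FORCE]. ROWS is a JSON object of lists of equal length, an entry for each row: "jaw": the finger opening in mm, from 0 to 91.2; "slide": the shift along the tool's x, y, z in units of 30 mm (1.0 is 30 mm), a list of three; "spin": the turn about the tool's z in units of 8 degrees (1.0 is 8 degrees). In form: {"jaw": [jaw, ...], "slide": [[dx, dy, dz], ...], "spin": [spin, ...]}. A call has 1 to 10 rows; each row shifts and turns the commanded pose from where the row before left it, along the tool's axes as they then stand; what a row does not reach is not made up. A row lasts 1/10 s, in which the tool goes at most 50 mm and 8.59 degrees, less where a joint would pass 70% of its speed; a pose out of reach is approached as far as the arm can. A call is refused whole if a number of a shift passes 1 or a number of a turn 1, either way. A call with a gripper value outside its range is refused whole. The fingers move at their own pace and stop on an object; FORCE is the grip in N (left out, the last holds). Time passes only in rows, so rows that do not move let the fingers close. It gives the time, the measured TCP pose, the force, the opening and the grip force at its end, in the units of the state.
- env.state(): the state, without advancing time (a new reading comes with each control period).
- env.grab_frame(name): name is "scene" or "top" or "wrist"; returns the picture (420x560x3 uint8, red, green, blue); there is no depth.
- env.camera_model(name): a dict with "fx", "fy", "cx", "cy" (pixels), "camera_from_world" (4x4, takes a point from world to camera coordinates). Camera axes: x right, y up, looking along -z (the intrinsics and any distortion apply to the point x, -y, -z); pixel columns grow to the right and rows downward; lengths in mm; the calibration is good to about 2 mm. The wrist camera is an equidistant fisheye: a pixel r from the principal point sees the ray r / f radians off the axis. A picture is of the moment at which its call begins: read the wrist's pose just before it. camera_model takes no time and is no camera call; for the wrist camera it gives the pose at the moment of the call.
- env.job_done(): hands the job in; it is judged then, once.
The state is a dict: "time_s": time; "qpos": joint angles; "qvel": joint speeds; "effort": joint torques, N m; "ee_pos": TCP position; "ee_rot": TCP orientation; "force": force on the tool from outside, world axes, zero at the start; "torque": the same for the moment, N m; "gripper_width": finger opening in mm; "gripper_force": force on a finger pad.
Only numpy, scipy, OpenCV 4.12 (cv2) and the standard library are available. Lean on these libraries where they do the work, as an engineer would, in place of code of your own. Each camera call takes 0.05 s, during which the arm holds its last target. There are 200 camera calls.

### The job

One of the two cast housings still has a brass bush standing proud at one end. Slide that housing into the press until the proud bush is centred under the ram, pull the lever down to press the bush fully home, let the lever go back up, then draw the housing right out from under the press head and leave it standing upright on the press bed or the bench. Only the press may push the bush in; leave the other housing and the rest of the bench as they are.

Things in the scene. Friction and masses are not known exactly. Their poses are not given: they have to be found in the camera images.
- housing: The unfinished cast aluminium housing, 0.3 to 0.5 kg, 120 long (x), 46 wide (y), 36 high: a flat-sided middle block 64 x 46 x 36 with a dark lid, and at each end an ear 7 thick with a round boss 18 high, 48 from the middle. Last bush proud on the +x boss; the -x one is home. Origin: centre of the underside, z up. Grip the block across its 46 width.
- bush (a joint): How far the proud brass bush is pressed in, in m: about 0 = proud (flange 8 mm above its boss), 0.008 = fully home, flange on the boss. Grips tight: takes about 60 N, by the ram only.
- bush_top (a point): Centre of the top of the proud bush's flange (diameter 19, 3 thick); on the housing at x +48, y 0, z 29 while proud, 21 when home.
- press: Grey hand lever press, fixed to the bench. Origin: on the bench under the ram's axis; x points from its open front to its column, z up. Flat steel bed 25 high, x -144 to +28, y -42 to +42 (grey base 110 wide round it, x -150 to +35, then 74 wide). The head overhangs: y -30 to +30, x -49 to +106, z 108 to 200; column from x +60. Lever on its right side (-y).
- ram_tip (a point): Centre of the flat round tip (diameter 16) of the ram, on the ram's axis; 71 above the bench (46 above the bed) with the lever up. It moves straight down.
- press_ram: The steel ram, 20 x 20 with a round nose 20 long; origin at its tip's centre. It goes down 24 mm per rad of lever; the tip reaches a proud bush at 0.7 rad of lever, and has it home at about 1.04 rad.
- press_lever (a joint): Lever angle in rad: 0 = up (rest; 0.85 rad above level, sprung to return there by itself), 1.25 = stop. Turns about a level axis along the press's y at x +24, z 152; the ball end comes forward and down. Needs 7 to 15 N down at the ball.
- lever_ball (a point): Centre of the black ball (diameter 30) at the lever's end, 170 from the lever's axis, at y -85 in the press frame; at rest at x -88, z 280; with the bush home at x -143, z 120. Free from above, but a wall shelf juts out 660 above the bench just behind it: lean the hand towards the open front (-x).
- finished_housing: The other housing, same shape and size, with both bushes home (flange tops 21 high). Leave it. One of the two starts left of the press by the microscope, the other right of it by the board vice. Origin: centre of the underside.
- flux_bottle: White flux bottle, diameter 42, 100 high, bystander; origin centre of underside.
- paste_pot: Low round pot, diameter 91, 44 high, bystander; origin centre of underside.
- solder_spool: Reel of solder wire on its flange, diameter 54, 42 high, bystander; origin centre of underside.
- tape: Black roll of tape lying flat, diameter 58, 19 high, bystander; origin centre of underside.
- side_cutter: Side cutters lying flat, 42 x 121 (y) x 11, bystander; origin centre of underside.
- screwdriver: Screwdriver lying flat near the bench's front edge, 161 long (y), 16 thick, bystander; origin under its middle.
- board: Small circuit board, 55 x 85 (y) x 9, bystander; origin centre of underside.

How it is judged (in metres and radians):
On the way, in this order (a step that is already met when the one before it is completed fails the run):
1. the housing stands in the press with its proud bush, not yet pressed, centred under the ram (horizontal distance between bush_top and ram_tip below 0.004 m and value of joint bush below 0.003 m and angle between housing's own z axis and vertical below 0.06 rad), for 0.2 s.
2. the ram, centred on the bush, presses it home (horizontal distance between bush_top and ram_tip below 0.004 m and value of joint bush above 0.0073 m and contact force between press_ram and housing above 5 N), for 0.1 s.
At the end, for the whole second after the job is handed in: The bush is home (pressed at least 7.3 of its 8 mm), the lever is back up (below 0.1 rad), the housing stands upright (within 0.06 rad) and still on the press bed or the bench, its bush more than 50 mm, measured level, from the ram's axis (value of joint bush above 0.0073 m and value of joint press_lever below 0.1 rad and horizontal distance between bush_top and ram_tip above 0.05 m and angle between housing's own z axis and vertical below 0.06 rad and z of housing in the frame of press below 0.03 m and linear speed of housing below 0.01 m/s); the robot touches nothing.
It fails at once if a bystander or the finished housing is pushed more than 25 mm (distance of any of finished_housing, flux_bottle, paste_pot, solder_spool, tape, side_cutter, screwdriver, board from where it was at the start of the episode above 0.025 m).
It also fails if it takes over 72 s, if anything falls off the work surface, if the arm or the gripper's body presses on something with over 40 N, if the wrist force passes 120 N, or if a joint passes its speed limit or range.

## Working session

There is one attempt and no reset: what is moved stays moved. The work goes in short steps, Python scripts to look and compute and a shell command to move; the robot and the scene stay as the last step left them, time stands still between calls to the robot, and variables do not carry over. Pictures are saved under pics/ and viewed, at most 10 in all, crops included, and the job is handed in when it is done.

```bash
ls; mkdir -p pics
python3 - <<'E'
from workcell import env
import cv2
for n in("scene","top"):
    f=env.grab_frame(n); cv2.imwrite(f"pics/{n}0.png",cv2.resize(f[:,:,::-1],(800,600),interpolation=cv2.INTER_CUBIC))
    print(env.camera_model(n))
print(env.state())
E
```

```text
pics
{'fx': 386.49532121520235, 'fy': 386.49532121520235, 'cx': 274.5596790929172, 'cy': 206.05427138211343, 'camera_from_world': array([[ 9.30793292e-01,  3.65321697e-01,  1.28025692e-02,
        -5.76238252e+02],
       [-2.44436349e-01,  5.95987641e-01,  7.64885353e-01,
        -8.51575622e+01],
       [ 2.71799042e-01, -7.15079569e-01,  6.44039200e-01,
        -1.20327177e+03],
       [ 0.00000000e+00,  0.00000000e+00,  0.00000000e+00,
         1.00000000e+00]])}
{'fx': 429.596283906551, 'fy': 429.596283906551, 'cx': 286.4214984992117, 'cy': 208.673897000476, 'camera_from_world': array([[ 2.33603113e-02, -9.99704640e-01, -6.70291693e-03,
         1.53164011e+02],
       [ 9.82890008e-01,  2.17410351e-02,  1.82905874e-01,
        -5.82075499e+02],
       [-1.82706122e-01, -1.08609682e-02,  9.83107579e-01,
        -1.45729689e+03],
       [ 0.00000000e+00,  0.00000000e+00,  0.00000000e+00,
         1.00000000e+00]])}
{'time_s': 0.1, 'qpos': array([-6.89281444e+01,  1.83454981e+01,  8.97004600e+01, -1.17098716e-03,
        7.20439603e+01, -1.14642926e+00]), 'qvel': array([-0.13346965, -0.05151828, -0.13139096, -0.04608434, -0.03904092,
        0.04631203]), 'effort': array([-7.80187690e-06, -4.13334811e+01, -2.32510561e+01,  7.28219049e-02,
        4.21467377e-02, -5.32547472e-05]), 'ee_pos': array([ 217.25125865, -531.87699213,  213.22214669]), 'ee_rot': array([-1.79910077e+02, -6.85891825e-04,  2.22186462e+01]), 'force': array([-0.62260266,  0.13763912,  1.0212349 ]), 'torque': array([0.00481147, 0.0241813 , 0.03551335]), 'gripper_force': 0.0, 'gripper_width': 91.28194751460568}
```

View pics/scene0.png

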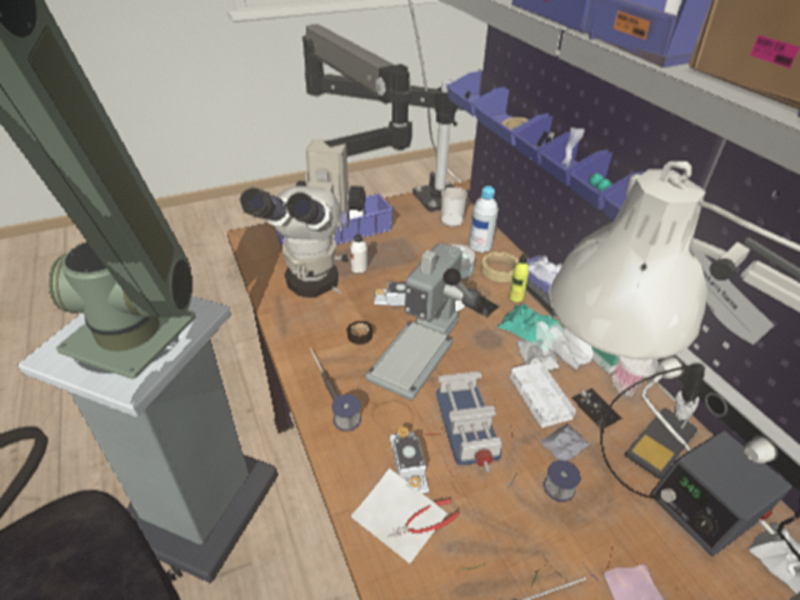

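View pics/top0.png

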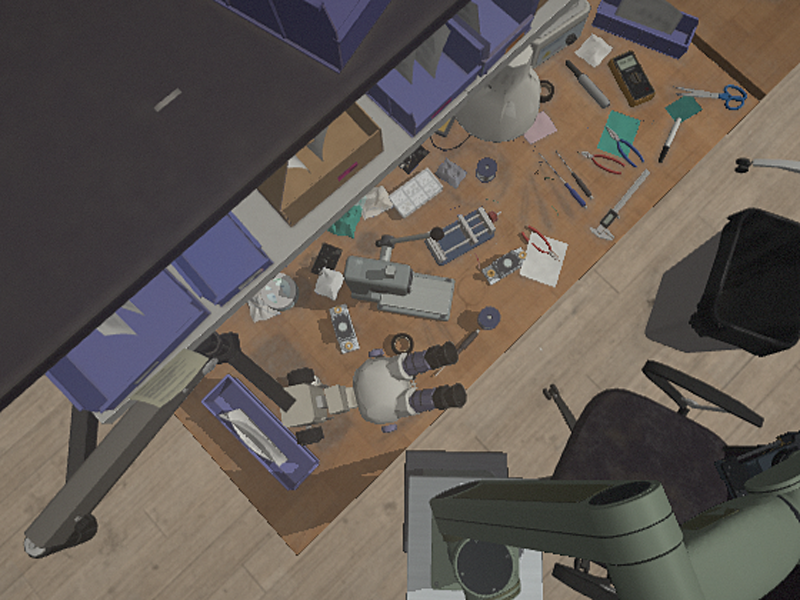

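The scene view shows the press at about (430,300), one housing right of it at (408,460), and the other mostly hidden behind it. In the top view the press is at (400,285) and the housings at (503,263) and (343,328). I need enlarged crops.

Run:
```python
from workcell import env
import cv2
f=env.grab_frame("top")[:,:,::-1]
cv2.imwrite("pics/topc.png",cv2.resize(f[135:255,220:400],(800,533),interpolation=cv2.INTER_CUBIC))
s=env.grab_frame("scene")[:,:,::-1]
cv2.imwrite("pics/scec.png",cv2.resize(s[165:345,235:375],None,fx=3.333,fy=3.333,interpolation=cv2.INTER_CUBIC)[:600])
```

```text
(no output)
```

View pics/topc.png

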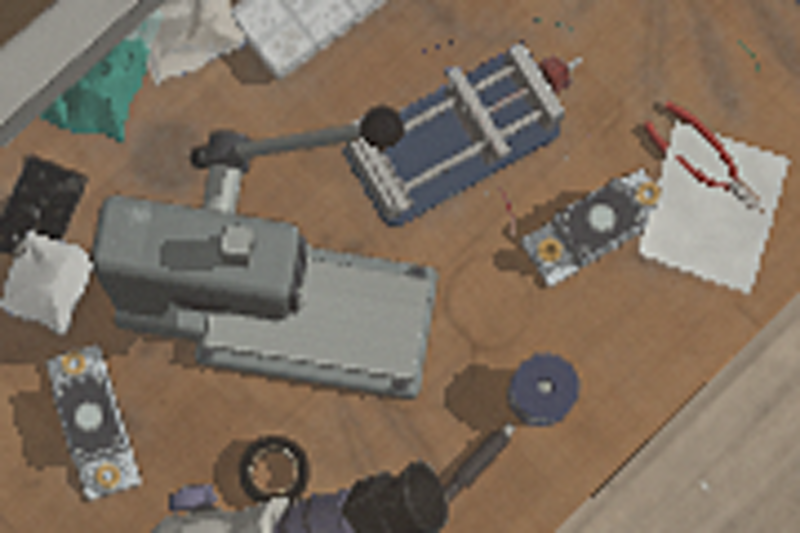

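View pics/scec.png

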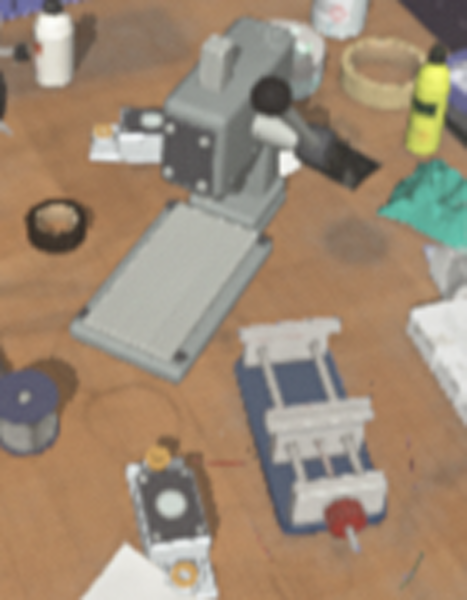

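The right housing's end nearest the press is the proud one: bush at (550,248) in the top crop and (158,457) in the scene crop, with a standing shadow. Its home bush is at (648,193) and (185,574). The press bed's front is at right-centre in the top crop.

```bash
cat > h.py <<'E'
import numpy as np, cv2
from workcell import env
def ray(name,px,M=None):
    M=M or env.camera_model(name); T=M["camera_from_world"]; px=np.atleast_2d(px).astype(float)
    a=(px[:,0]-M["cx"])/M["fx"]; b=(px[:,1]-M["cy"])/M["fy"]
    if name=="wrist":
        r=np.hypot(a,b)+1e-12; d=np.c_[np.sin(r)*a/r,-np.sin(r)*b/r,-np.cos(r)]
    else: d=np.c_[a,-b,-np.ones(len(a))]
    R=T[:3,:3]; return -R.T@T[:3,3], d@R
def onz(name,px,z,M=None):
    o,d=ray(name,px,M); return o+d*((z-o[2])/d[:,2])[:,None]
def proj(name,P,M=None):
    M=M or env.camera_model(name); T=M["camera_from_world"]; c=np.atleast_2d(P)@T[:3,:3].T+T[:3,3]
    x,y,z=c[:,0],-c[:,1],-c[:,2]
    if name=="wrist":
        h=np.hypot(x,y)+1e-12; t=np.arctan2(h,z); a,b=t*x/h,t*y/h
    else: a,b=x/z,y/z
    return np.c_[M["cx"]+M["fx"]*a,M["cy"]+M["fy"]*b]
E
python3 - <<'E'
from h import *
np.set_printoptions(precision=1,suppress=True)
tc=lambda p:np.array(p)/4.444+[220,135]
sc=lambda p:np.array(p)/3.333+[235,165]
for n,c,p in(("top",tc,[(550,248),(648,193)]),("scene",sc,[(158,457),(185,574)])):
    a=onz(n,c(p[:1]),29)[0];b=onz(n,c(p[1:]),21)[0];print(n,a,b,np.linalg.norm(a-b),np.degrees(np.arctan2(*(a-b)[[1,0]])))
print(onz("top",tc([(437,268),(415,395),(200,360)]),20))
print(onz("scene",sc([(72,328),(178,380),(270,240)]),20))
for z in(120,280,):print(onz("top",tc([(382,126)]),z),onz("scene",sc([(271,97)]),z))
print(onz("top",tc([(572,387),(275,467),(740,290),(660,240),(400,225)]),20))
print(proj("wrist",[a,b]),env.camera_model("wrist"))
cv2.imwrite("pics/w0.png",env.grab_frame("wrist")[:,:,::-1])
E
```

```text
top [653.2 -38.4  29. ] [ 703.  -119.6   21. ] 95.61332489469807 121.51317166819072
scene [654.  -35.4  29. ] [ 704.9 -116.1   21. ] 95.70877646379509 122.27031726234567
[[636.5  52.4  20. ]
 [531.6  69.1  20. ]
 [556.3 243.   20. ]]
[[538.3  66.2  20. ]
 [640.6  47.4  20. ]
 [663.4 231.4  20. ]]
[[725.7 102.4 120. ]] [[632.4 309.2 120. ]]
[[678.  107.7 280. ]] [[678.7 109.4 280. ]]
[[ 541.   -57.    20. ]
 [ 471.   180.2   20. ]
 [ 623.7 -193.5   20. ]
 [ 663.9 -129.1   20. ]
 [ 671.9   83.    20. ]]
[[  94.2 -164. ]
 [ 150.1 -182.3]] {'fx': 325.19226210127806, 'fy': 325.19226210127806, 'cx': 277.2297655751391, 'cy': 203.59527231235734, 'camera_from_world': array([[   0.4,   -0.9,   -0. , -575.1],
       [   0.9,    0.4,   -0.3,   28.2],
       [   0.2,    0.1,    1. , -391.6],
       [   0. ,    0. ,    0. ,    1. ]])}
```

View pics/w0.png

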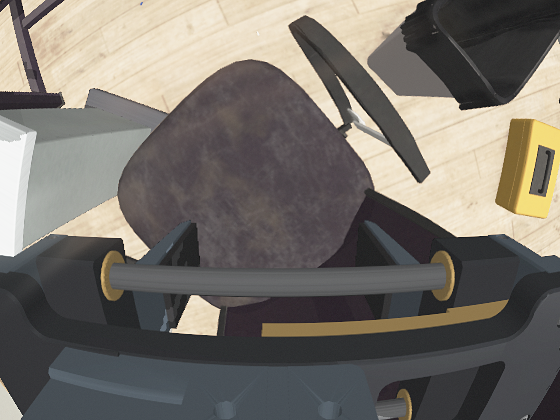

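The wrist view shows only the floor and chair. The estimates from both cameras agree: the press has yaw about 80° and origin about (612,207), and the housing is centred near (679,-78) with yaw 122. I'll plan a move to hover above the housing.

```bash
cat >> h.py <<'E'
import json
def plan(goal,yaw,n=None,start=None,v=0.9):
    "work out shifts (30 mm) and turns (8 deg) per row in tool axes"
    s=env.state(); p,y=start or (s["ee_pos"],s["ee_rot"][2]); p=np.array(p,float)
    dy=(yaw-y+180)%360-180; d=np.array(goal)-p
    n=n or int(np.ceil(max(abs(dy)/8/v,np.linalg.norm(d)/30/v,1)))
    out=[]
    for i in range(n):
        a=np.radians(y+dy*i/n); c,q=np.cos(a),np.sin(a)
        t=np.array([[c,q,0],[q,-c,0],[0,0,-1]])@d/n/30; out.append(t.round(2).tolist())
    print(n,"rows, spin",round(-dy/n/8,3)); print(json.dumps(out))
E
python3 - <<'E'
from h import *
np.set_printoptions(precision=1,suppress=True)
M=env.camera_model("wrist");o,_=ray("wrist",[(0,0)],M);s=env.state();a=np.radians(s["ee_rot"][2]);c,q=np.cos(a),np.sin(a)
print("cam in tool",np.array([[c,q,0],[q,-c,0],[0,0,-1]])@(o-s["ee_pos"]))
o,d=ray("wrist",[(M["cx"],M["cy"])],M);print(d)
plan((660,-60,200),122)
E
```

```text
cam in tool [  73.6    0.5 -171.9]
[[-0.2 -0.1 -1. ]]
24 rows, spin -0.52
[[0.82, -0.37, 0.02], [0.84, -0.31, 0.02], [0.86, -0.25, 0.02], [0.88, -0.19, 0.02], [0.89, -0.13, 0.02], [0.9, -0.06, 0.02], [0.9, 0.0, 0.02], [0.9, 0.07, 0.02], [0.89, 0.13, 0.02], [0.88, 0.2, 0.02], [0.86, 0.26, 0.02], [0.84, 0.32, 0.02], [0.81, 0.38, 0.02], [0.78, 0.44, 0.02], [0.75, 0.5, 0.02], [0.71, 0.55, 0.02], [0.67, 0.6, 0.02], [0.62, 0.65, 0.02], [0.58, 0.69, 0.02], [0.52, 0.73, 0.02], [0.47, 0.77, 0.02], [0.41, 0.8, 0.02], [0.35, 0.83, 0.02], [0.29, 0.85, 0.02]]
```

```bash
python3 -m jog '{"jaw":[91,91,91,91,91,91,91,91,91,91],"slide":[[0.82,-0.37,0.02],[0.84,-0.31,0.02],[0.86,-0.25,0.02],[0.88,-0.19,0.02],[0.89,-0.13,0.02],[0.9,-0.06,0.02],[0.9,0,0.02],[0.9,0.07,0.02],[0.89,0.13,0.02],[0.88,0.2,0.02]],"spin":[-0.52,-0.52,-0.52,-0.52,-0.52,-0.52,-0.52,-0.52,-0.52,-0.52]}'
python3 -m jog '{"jaw":[91,91,91,91,91,91,91,91,91,91],"slide":[[0.86,0.26,0.02],[0.84,0.32,0.02],[0.81,0.38,0.02],[0.78,0.44,0.02],[0.75,0.5,0.02],[0.71,0.55,0.02],[0.67,0.6,0.02],[0.62,0.65,0.02],[0.58,0.69,0.02],[0.52,0.73,0.02]],"spin":[-0.52,-0.52,-0.52,-0.52,-0.52,-0.52,-0.52,-0.52,-0.52,-0.52]}'
python3 -m jog '{"jaw":[91,91,91,91,91],"slide":[[0.47,0.77,0.02],[0.41,0.8,0.02],[0.35,0.83,0.02],[0.29,0.85,0.02],[0,0,0]],"spin":[-0.52,-0.52,-0.52,-0.52,0]}'
python3 - <<'E'
from h import *
print(env.state()["ee_pos"],env.state()["ee_rot"])
M=env.camera_model("wrist"); cv2.imwrite("pics/w1.png",cv2.resize(env.grab_frame("wrist")[:,:,::-1],(800,600),interpolation=cv2.INTER_CUBIC))
np.save("M1.npy",M,allow_pickle=True)
E
```

```text
time_s: 1.25
ee_pos: [402.5, -334.4, 207.9]
ee_rot: [-180.0, 0.0, 64.0]
force: [-0.1, 0.8, -0.0]
gripper_width: 90.9
gripper_force: 0.0
time_s: 2.25
ee_pos: [586.6, -137.6, 201.8]
ee_rot: [-180.0, 0.0, 105.6]
force: [0.0, -0.8, -0.0]
gripper_width: 91.0
gripper_force: 0.0
time_s: 2.75
ee_pos: [661.8, -57.3, 198.7]
ee_rot: [179.9, -0.0, 122.3]
force: [-0.5, 0.1, 0.4]
gripper_width: 90.6
gripper_force: 0.0
[661.79965465 -57.33939246 198.6588066 ] [ 1.79948701e+02 -3.94891743e-02  1.22264852e+02]
```

View pics/w1.png

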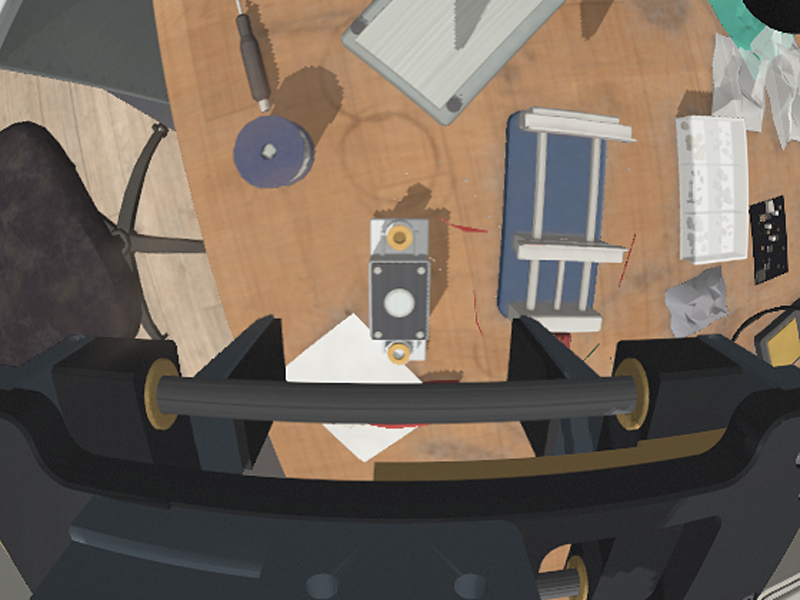

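The wrist view shows the housing upright in the image: proud bush at (399,237), home bush at (400,352). The press bed front is at the top, with its front corner near (446,122) and the left corner near (343,40).

Run:
```python
from h import *
np.set_printoptions(precision=1,suppress=True)
M=np.load("M1.npy",allow_pickle=True).item()
w=lambda p:np.array(p)/1.42857
a=onz("wrist",w([(399,237)]),29,M)[0];b=onz("wrist",w([(400,352)]),21,M)[0]
d=a-b;d[2]=0;yaw=np.degrees(np.arctan2(d[1],d[0]));c=(a+b)/2
print(a,b,np.linalg.norm(d),yaw,c)
print("press front R,L",onz("wrist",w([(446,124),(343,40)]),20,M))
plan((c[0],c[1],100),yaw); plan((c[0],c[1],14),yaw,start=((c[0],c[1],100),yaw))
```

```text
[652.7 -36.9  29. ] [ 704.2 -116.6   21. ] 94.84353747849087 122.8665033949648 [678.4 -76.8  25. ]
press front R,L [[637.   53.6  20. ]
 [536.5  68.5  20. ]]
4 rows, spin -0.022
[[-0.21, 0.05, 0.82], [-0.21, 0.05, 0.82], [-0.21, 0.04, 0.82], [-0.21, 0.04, 0.82]]
4 rows, spin -0.0
[[0.0, 0.0, 0.72], [0.0, 0.0, 0.72], [0.0, 0.0, 0.72], [0.0, 0.0, 0.72]]
```

```bash
python3 -m jog '{"jaw":[91,91,91,91,91,91,91,91,91],"slide":[[-0.21,0.05,0.82],[-0.21,0.05,0.82],[-0.21,0.04,0.82],[-0.21,0.04,0.82],[0,0,0.75],[0,0,0.75],[0,0,0.75],[0,0,0.71],[0,0,0]],"spin":[-0.02,-0.02,-0.02,-0.02,0,0,0,0,0]}'
python3 -m jog '{"jaw":[40,40,40,40,40,40,40],"slide":[[0,0,0],[0,0,0],[0,0,0],[0,0,0],[0,0,0],[0,0,0],[0,0,0]],"spin":[0,0,0,0,0,0,0]}' 35
```

```text
time_s: 3.7
ee_pos: [674.9, -79.0, 9.2]
ee_rot: [-179.7, -0.3, 122.6]
force: [0.3, 0.8, -0.8]
gripper_width: 91.0
gripper_force: 0.0
time_s: 4.4
ee_pos: [678.3, -78.3, 12.7]
ee_rot: [180.0, 0.0, 122.7]
force: [-0.3, 0.2, 2.4]
gripper_width: 45.6
gripper_force: 34.9
```

Run:
```python
from h import *
plan((678,-78,78),122.7); plan((589,75,78),81,start=((678,-78,78),122.7))
```

```text
3 rows, spin 0.0
[[0.0, -0.0, -0.73], [0.0, -0.0, -0.73], [0.0, -0.0, -0.73]]
7 rows, spin 0.745
[[0.84, 0.04, 0.0], [0.84, -0.05, 0.0], [0.83, -0.14, 0.0], [0.81, -0.22, 0.0], [0.79, -0.31, 0.0], [0.75, -0.39, 0.0], [0.71, -0.46, 0.0]]
```

```bash
python3 -m jog '{"jaw":[40,40,40,40,40,40,40,40,40,40],"slide":[[0,0,-0.73],[0,0,-0.73],[0,0,-0.73],[0.84,0.04,0],[0.84,-0.05,0],[0.83,-0.14,0],[0.81,-0.22,0],[0.79,-0.31,0],[0.75,-0.39,0],[0.71,-0.46,0]],"spin":[0,0,0,0.745,0.745,0.745,0.745,0.745,0.745,0.745]}'
python3 -m jog '{"jaw":[40,40],"slide":[[0,0,0],[0,0,0]],"spin":[0,0]}'
python3 - <<'E'
from h import *
M=env.camera_model("wrist"); cv2.imwrite("pics/w2.png",cv2.resize(env.grab_frame("wrist")[:,:,::-1],(800,600),interpolation=cv2.INTER_CUBIC))
np.save("M2.npy",M,allow_pickle=True)
E
```

```text
time_s: 5.4
ee_pos: [587.7, 75.6, 77.0]
ee_rot: [-179.9, 0.0, 80.7]
force: [-0.5, 0.3, -4.1]
gripper_width: 45.9
gripper_force: 34.9
time_s: 5.6
ee_pos: [588.6, 75.1, 77.4]
ee_rot: [-179.9, 0.0, 81.1]
force: [0.3, -0.7, -4.4]
gripper_width: 45.6
gripper_force: 34.9
```

View pics/w2.png

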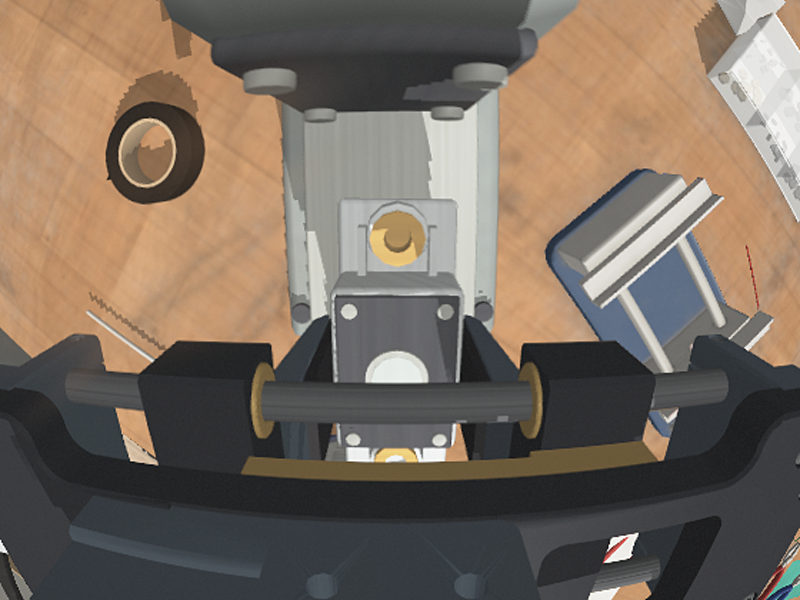

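The wrist view shows the held housing lined up with the bed: bush at (398,238), base edges at x≈283–290 and 497, two bed screws at (302,312) and (484,312), and head-face bolts at (320,115) and (447,113). I'll fit the edges numerically.

Run:
```python
from h import *
np.set_printoptions(precision=1,suppress=True)
M=np.load("M2.npy",allow_pickle=True).item()
im=cv2.imread("pics/w2.png"); g=cv2.GaussianBlur(cv2.cvtColor(im,cv2.COLOR_BGR2GRAY),(3,5),0).astype(float)
for r in (125,140,160,180,200,220,240,260,280):
    d=np.diff(g[r]); 
    L=[(i,int(d[i-1:i+2].sum())) for i in range(270,520) if abs(d[i])>4 and abs(d[i])==abs(d[i-3:i+4]).max()]
    print(r,L)
w=lambda p:np.array(p)/1.42857
s=env.state();a=np.radians(s["ee_rot"][2]);B=onz("wrist",w([(398.5,238)]),29+77.4-12.7,M)[0]
print("bush",B,"expected",s["ee_pos"]+48*np.array([np.cos(a),np.sin(a),0]))
print("screw mid",onz("wrist",w([(302,312),(484,312)]),25,M))
print("bolts",onz("wrist",w([(320,116),(447,114)]),120,M))
```

```text
125 [(280, -53), (304, 30), (424, 49), (475, -24), (496, -23), (497, -20)]
140 [(280, -49), (288, 12), (304, 32), (427, 62), (476, -37), (497, -30)]
160 [(281, -48), (288, 13), (304, 24), (431, 39), (475, -25), (476, -26), (497, -27)]
180 [(281, -44), (289, -21), (305, 25), (430, 32), (476, -31), (496, -26)]
200 [(282, -36), (289, 21), (293, -14), (297, -35), (305, 25), (341, 16), (394, -13), (395, -12), (452, 34), (475, -25), (497, -37)]
220 [(283, -36), (291, 21), (304, -48), (340, 39), (370, 24), (376, -26), (417, 26), (424, -9), (426, 12), (456, 42), (475, -31), (496, -31)]
240 [(284, -47), (292, 18), (307, 57), (316, -49), (340, 38), (364, -41), (368, 51), (383, -77), (410, 36), (411, 41), (429, 42), (456, 36), (474, -29), (495, -24)]
260 [(285, -30), (293, 20), (308, 43), (321, -58), (340, 39), (357, -9), (367, 36), (429, 41), (455, 35), (474, -31), (494, -17), (497, 14)]
280 [(286, -23), (290, 26), (294, 21), (309, 44), (325, -31), (336, -29), (456, 70), (473, -26), (493, -18), (494, -15), (496, 12)]
bush [598.2 123.9  93.7] expected [596.5 122.   77.6]
screw mid [[542.1  83.9  25. ]
 [634.4  69.5  25. ]]
bolts [[582.6 165.3 120. ]
 [617.2 160.2 120. ]]
```

Run:
```python
from h import *
np.set_printoptions(precision=2,suppress=True)
M=np.load("M2.npy",allow_pickle=True).item()
w=lambda p:(np.array(p)+[.5,0])/1.42857
L=onz("wrist",w([(304,125),(304,140),(304.5,160),(305,180),(305.3,200),(307,240),(308,260),(309,280)]),25,M)
R=onz("wrist",w([(475,125),(476,140),(475.5,160),(476,180),(475.3,200),(475,220),(474,240),(474,260),(473,280)]),25,M)
pl=np.polyfit(L[:,1],L[:,0],1);pr=np.polyfit(R[:,1],R[:,0],1)
s=env.state();print(s["ee_pos"],s["ee_rot"])
print("yaws",90-np.degrees(np.arctan([pl[0],pr[0]])))
for y in(85,150,209):print(y,np.polyval(pl,y),np.polyval(pr,y),(np.polyval(pl,y)+np.polyval(pr,y))/2)
Y=lambda z,p:onz("wrist",w(p),z,M)
z0=77.4-12.7
print("ear edges", Y(z0+7,[(340,225),(340,260),(456,225),(456,260)]))
print("bush",Y(z0+29,[(398,238)]))
```

```text
[589.08  74.6   77.6 ] [-179.98    0.04   81.05]
yaws [81.49 81.5 ]
85 547.2313506161152 630.5950486727279 588.9131996444215
150 556.9526640389764 640.3102681777046 598.6314661083405
209 565.7766254535737 649.1286981899143 607.452661821744
ear edges [[576.47 129.18  71.7 ]
 [574.02 115.61  71.7 ]
 [620.66 122.28  71.7 ]
 [618.86 108.59  71.7 ]]
bush [[598.16 123.86  93.7 ]]
```

```bash
python3 -m jog '{"jaw":[40,40,40,40,40,40],"slide":[[0.43,-0.1,0],[0,0,0.4],[0,0,0.4],[0,0,0.3],[0,0,0.2],[0,0,0]],"spin":[-0.06,0,0,0,0,0]}'
```

```text
time_s: 6.25
ee_pos: [587.9, 87.7, 38.2]
ee_rot: [-179.9, 0.0, 81.4]
force: [-0.3, 0.4, -4.4]
gripper_width: 45.7
gripper_force: 35.0
```

```bash
python3 -m jog '{"jaw":[40,40,91,91,91,91],"slide":[[0,0,0.04],[0,0,0],[0,0,0],[0,0,0],[0,0,0],[0,0,0]],"spin":[0,0,0,0,0,0]}'
python3 -m jog '{"jaw":[91,91,91,91,91,91,91,91,91],"slide":[[0,0,-1],[-0.7,0,-0.7],[-0.7,0,-0.7],[0,0,-1],[0,0,-1],[0,0,-1],[0,0,-0.5],[0,0,0],[0,0,0]],"spin":[0,0,0,0,0,0,0,0,0]}'
python3 - <<'E'
from h import *
M=env.camera_model("wrist"); cv2.imwrite("pics/w3.png",cv2.resize(env.grab_frame("wrist")[:,:,::-1],(800,600),interpolation=cv2.INTER_CUBIC))
np.save("M3.npy",M,allow_pickle=True)
cv2.imwrite("pics/top3.png",env.grab_frame("top")[:,:,::-1])
cv2.imwrite("pics/scene3.png",env.grab_frame("scene")[:,:,::-1])
E
```

```text
time_s: 6.85
ee_pos: [588.5, 88.1, 38.3]
ee_rot: [179.9, -0.0, 81.5]
force: [-0.2, 0.4, -0.1]
gripper_width: 74.8
gripper_force: 0.0
time_s: 7.75
ee_pos: [581.6, 46.5, 214.4]
ee_rot: [-180.0, 0.0, 81.5]
force: [-0.3, -0.2, 0.1]
gripper_width: 91.3
gripper_force: 0.0
```

View pics/w3.png

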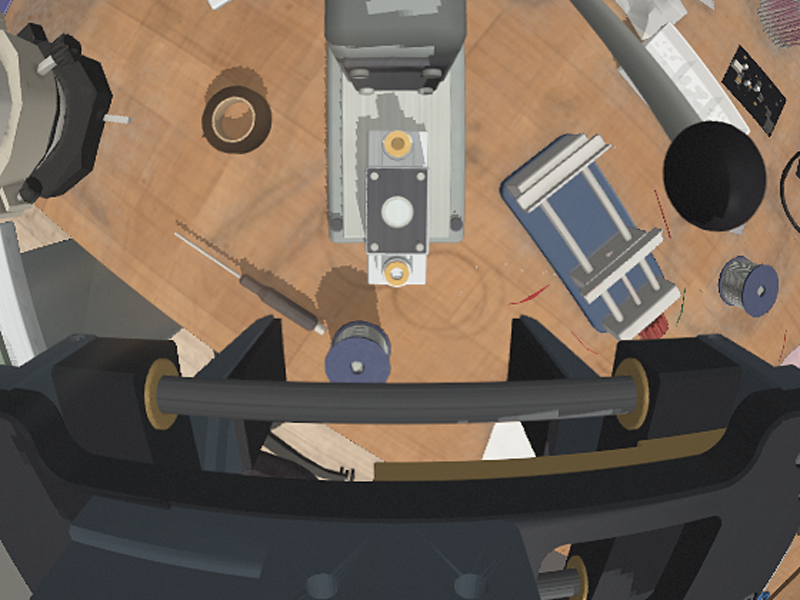

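The wrist view shows the housing on the bed: proud bush at (398,143), home bush at (397,272), base front edge at row ~241 and base sides at x≈328 and 465. Now for edge profiles to get the exact relative pose.

Run:
```python
from h import *
np.set_printoptions(precision=1,suppress=True)
im=cv2.imread("pics/w3.png"); g=cv2.GaussianBlur(cv2.cvtColor(im,cv2.COLOR_BGR2GRAY),(3,3),0).astype(float)
def pk(d,lo,hi,off):return [(i+off,int(d[i-1:i+2].sum())) for i in range(3,len(d)-3) if abs(d[i])>4 and abs(d[i])==abs(d[i-3:i+4]).max()]
for c in(350,356,362,436,442,448):print("col",c,pk(np.diff(g[215:255,c]),0,0,215))
for r in(110,120,130,140,150,160,180,190,200,205):print("row",r,pk(np.diff(g[r,318:475]),0,0,318))
for a,(x0,y0) in(("proud",(375,120)),("home",(375,250))):
    hsv=cv2.cvtColor(im[y0:y0+45,x0:x0+45],cv2.COLOR_BGR2HSV); m=(hsv[...,1]>110)&(hsv[...,0]<28)&(hsv[...,0]>12);q=np.argwhere(m)
    print(a,q.mean(0)[::-1]+[x0,y0],q.min(0)[::-1]+[x0,y0],q.max(0)[::-1]+[x0,y0],len(q))
```

```text
col 350 [(237, -33), (241, -16)]
col 356 [(237, -32), (241, -13)]
col 362 [(223, 31), (229, 15), (230, 16), (237, -40), (241, -14)]
col 436 [(237, -21), (241, -22)]
col 442 [(236, -23), (241, -16)]
col 448 [(236, -15), (241, -17), (248, -15)]
row 110 [(325, -42), (342, 58), (377, -50), (402, 43), (449, -27), (463, -22)]
row 120 [(324, -46), (342, 59), (358, -54), (415, 43), (450, -25), (463, -29)]
row 130 [(325, -35), (329, 34), (342, 66), (355, -55), (368, 17), (392, 14), (400, -17), (401, -16), (425, 45), (449, -33), (463, -27)]
row 140 [(323, -44), (328, 41), (342, 66), (355, -49), (368, 40), (382, 18), (391, -54), (403, 57), (411, -41), (419, 52), (426, -20), (449, -37), (463, -20)]
row 150 [(323, -43), (328, 32), (342, 44), (356, -51), (368, 39), (384, 34), (393, -13), (394, -13), (409, -26), (414, 14), (422, 62), (426, -31), (449, -30), (463, -32), (464, -30)]
row 160 [(325, -34), (331, 25), (342, 56), (356, -49), (368, 41), (382, 14), (411, -9), (423, 60), (449, -27), (463, -35)]
row 180 [(325, -58), (342, 60), (354, -40), (355, -43), (367, -67), (371, 29), (372, 23), (376, -25), (418, 42), (426, 103), (449, -25), (462, -21), (463, -19)]
row 190 [(325, -53), (343, 40), (356, -54), (366, -50), (426, 103), (449, -32), (462, -20)]
row 200 [(325, -34), (329, 39), (343, 52), (356, -56), (366, -48), (385, 82), (392, 13), (393, 12), (401, -13), (407, -76), (426, 103), (449, -34), (463, -15)]
row 205 [(326, -40), (342, 60), (357, -56), (366, -59), (382, 96), (387, 16), (411, -94), (426, 101), (449, -28), (463, -16), (465, 15)]
proud [397.1 143.6] [385 132] [409 156] 461
home [396.7 282.9] [375 262] [419 294] 689
```

Run:
```python
from h import *
np.set_printoptions(precision=1,suppress=True)
M=np.load("M3.npy",allow_pickle=True).item()
w=lambda p:(np.array(p)+.5)/1.42857
L=onz("wrist",w([(342,r) for r in(110,120,130,140,150,160,180)]+[(342.5,205)]),25,M)
R=onz("wrist",w([(449.3,r) for r in(110,120,130,140,150,160,180,190,205)]),25,M)
pl=np.polyfit(L[:,1],L[:,0],1);pr=np.polyfit(R[:,1],R[:,0],1);pc=(pl+pr)/2
yaw=90-np.degrees(np.arctan([pl[0],pr[0]]));print("yaws",yaw,"width",(np.polyval(pr,100)-np.polyval(pl,100))*np.sin(np.radians(81.5)))
th=np.radians(yaw.mean());u=np.array([np.cos(th),np.sin(th)]);v=np.array([-u[1],u[0]])
c0=np.array([np.polyval(pc,100),100]);f=lambda P:np.c_[(P[:,:2]-c0)@u,(P[:,:2]-c0)@v]
print("bed front z25 r237",f(onz("wrist",w([(356,237),(442,236.5)]),25,M)))
for z in(15,20,25):print("rim r241",z,f(onz("wrist",w([(356,241),(442,241)]),z,M)))
b=onz("wrist",w([(397.4,143.6)]),54,M);h=onz("wrist",w([(397.2,272)]),46,M);print("bush",f(b),"home",f(h),"dist",np.linalg.norm((b-h)[0,:2]))
print("block edges",f(onz("wrist",w([(366,190),(426,190),(366,205),(426,205)]),61,M)))
s=env.state();print("tcp",f(s["ee_pos"][None]),"placed tcp",f(np.array([[588.3,87.9]])),"u",u,"c0",c0)
# ball estimate (z 280) from top/scene: rest x=-88
print("ball",f(np.array([[678,107.7],[678.7,109.4]])),"wantx-88,y-85")
bb=[(x,y) for x,y in((667,175),(766,175),(715,121),(715,230))]
print("ball wrist",f(onz("wrist",w([(715,176)]),280,M)))
```

```text
yaws [81.2 81.9] width 83.05434713801264
bed front z25 r237 [[-34.7  31.3]
 [-34.4 -36.3]]
rim r241 15 [[-39.4  32.2]
 [-39.5 -37.4]]
rim r241 20 [[-38.6  31.8]
 [-38.7 -36.9]]
rim r241 25 [[-37.9  31.4]
 [-38.  -36.4]]
bush [[36.6 -1.2]] home [[-58.3  -1. ]] dist 94.88402485989293
block edges [[  3.9  20.7]
 [  3.8 -21.1]
 [ -6.7  20.8]
 [ -6.8 -21.1]]
tcp [[-54.4   1.7]] placed tcp [[-12.3   0.8]] u [0.1 1. ] c0 [590.9 100. ]
ball [[ 20.4 -85.1]
 [ 22.2 -85.5]] wantx-88,y-85
ball wrist [[ 21.7 -85.7]]
```

```bash
python3 -m jog '{"jaw":[91,91,91,91,91,91,91,91],"slide":[[0,0.03,0.95],[0,0,0.95],[0,0,0.95],[0,0,0.95],[0,0,0.95],[0,0,0.6],[0,0,0.38],[0,0,0]],"spin":[0,0,0,0,0,0,0,0]}'
python3 -m jog '{"jaw":[40,40,40,40,40,40,40],"slide":[[0,0,0],[0,0,0],[0,0,0],[0,0,0],[0,0,0],[0,0,0],[0,0,0]],"spin":[0,0,0,0,0,0,0]}' 25
```

```text
time_s: 8.7
ee_pos: [581.4, 46.3, 40.8]
ee_rot: [-179.7, 0.1, 81.5]
force: [-0.3, -0.3, 0.7]
gripper_width: 91.1
gripper_force: 0.0
time_s: 9.4
ee_pos: [582.7, 46.3, 43.2]
ee_rot: [-180.0, 0.0, 81.5]
force: [-0.0, -0.6, 1.8]
gripper_width: 44.8
gripper_force: 25.0
```

```bash
python3 -m jog '{"jaw":[40,40,40,40,40,40],"slide":[[0.3,-0.03,0],[0.3,0,0],[0.3,0,0],[0.3,0,0],[0.3,0,0],[0,0,0]],"spin":[0,0,0,0,0,0]}'
python3 -m jog '{"jaw":[40,40,40,40,40],"slide":[[0.2,0,0],[0.15,0,0],[0.15,0,0],[0.15,0,0],[0,0,0]],"spin":[0,0,0,0,0]}'
```

```text
time_s: 10.0
ee_pos: [589.2, 93.2, 43.1]
ee_rot: [180.0, -0.1, 81.5]
force: [0.1, 2.6, 2.7]
gripper_width: 45.5
gripper_force: 25.0
time_s: 10.5
ee_pos: [591.8, 110.6, 43.2]
ee_rot: [180.0, -0.0, 81.5]
force: [-1.7, -2.5, 4.6]
gripper_width: 45.2
gripper_force: 25.0
```

```bash
python3 -m jog '{"jaw":[40,40,40,40,40],"slide":[[0.1,0,0],[0.1,0,0],[0.09,0,0],[0,0,0],[0,0,0]],"spin":[0,0,0,0,0]}'
python3 - <<'E'
from h import *
M=env.camera_model("wrist"); np.save("M4.npy",M,allow_pickle=True)
cv2.imwrite("pics/w4.png",cv2.resize(env.grab_frame("wrist")[:,:,::-1],(800,600),interpolation=cv2.INTER_CUBIC))
print(env.state()["ee_pos"])
E
```

```text
time_s: 11.0
ee_pos: [592.9, 118.7, 43.1]
ee_rot: [180.0, 0.0, 81.4]
force: [-1.0, -3.2, 5.5]
gripper_width: 45.2
gripper_force: 25.0
[592.90274317 118.6819314   43.10631687]
```

```bash
python3 -m jog '{"jaw":[70,91,91,91],"slide":[[0,0,0],[0,0,0],[0,0,0],[0,0,0]],"spin":[0,0,0,0]}'
python3 -m jog '{"jaw":[91,91,91,91,91,91,91,91,91],"slide":[[-0.5,0,0],[-0.8,0,0],[-0.8,0,-0.5],[-0.35,0,-0.9],[0,0,-1],[0,0,-1],[0,0,-1],[0,0,-1],[0,0,-0.3]],"spin":[0,0,0,0,0,0,0,0,0]}'
python3 -m jog '{"jaw":[91,91],"slide":[[0,0,0],[0,0,0]],"spin":[0,0]}'
python3 - <<'E'
from h import *
M=env.camera_model("wrist"); np.save("M5.npy",M,allow_pickle=True)
cv2.imwrite("pics/w5.png",cv2.resize(env.grab_frame("wrist")[:,:,::-1],(800,600),interpolation=cv2.INTER_CUBIC))
E
```

```text
time_s: 11.45
ee_pos: [592.6, 119.2, 42.5]
ee_rot: [-180.0, -0.0, 81.5]
force: [0.5, -0.4, -0.0]
gripper_width: 74.3
gripper_force: 0.0
time_s: 12.35
ee_pos: [583.2, 45.4, 217.4]
ee_rot: [179.7, -0.1, 81.4]
force: [0.7, -0.4, 0.1]
gripper_width: 90.9
gripper_force: 0.0
time_s: 12.55
ee_pos: [581.0, 45.8, 212.4]
ee_rot: [-179.9, 0.0, 81.4]
force: [-0.9, -0.3, 0.5]
gripper_width: 91.3
gripper_force: 0.0
```

View pics/w5.png

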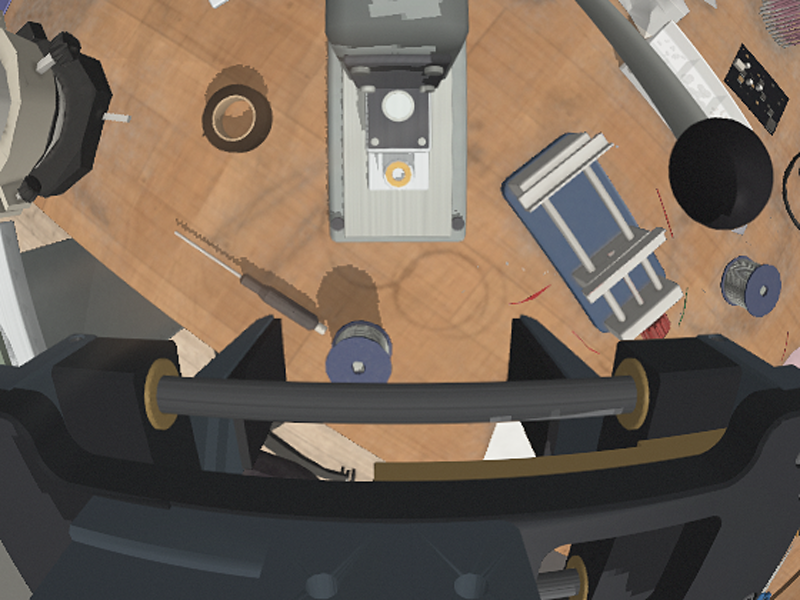

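The view shows the housing under the head: home bush at (398.5,174), lid disc at (398,105), base front edge at row ~240. I'll compute the offset from the ram.

Run:
```python
from h import *
np.set_printoptions(precision=1,suppress=True)
M=np.load("M5.npy",allow_pickle=True).item()
im=cv2.imread("pics/w5.png"); g=cv2.GaussianBlur(cv2.cvtColor(im,cv2.COLOR_BGR2GRAY),(3,3),0).astype(float)
def pk(d,off):return [(i+off,int(d[i-1:i+2].sum())) for i in range(3,len(d)-3) if abs(d[i])>4 and abs(d[i])==abs(d[i-3:i+4]).max()]
for c in(356,400,442):print("col",c,pk(np.diff(g[180:255,c]),180))
Lp=[];Rp=[]
for r in range(110,211,5):
    d=np.diff(g[r]); Lp.append((335+np.argmax(d[335:352]),r)); Rp.append((440+np.argmin(d[440:457]),r))
    if r%20==0:print(r,pk(d[318:475],318))
hsv=cv2.cvtColor(im[155:195,380:418],cv2.COLOR_BGR2HSV);q=np.argwhere((hsv[...,1]>110)&(hsv[...,0]<28)&(hsv[...,0]>12));print("home",q.min(0)[::-1]+[380,155],q.max(0)[::-1]+[380,155])
w=lambda p:(np.array(p)+.5)/1.42857
L=onz("wrist",w(Lp),25,M);R=onz("wrist",w(Rp),25,M)
pl=np.polyfit(L[:,1],L[:,0],1);pr=np.polyfit(R[:,1],R[:,0],1);pc=(pl+pr)/2;print(90-np.degrees(np.arctan([pl[0],pr[0]])))
u=np.array([np.cos(np.radians(81.5)),np.sin(np.radians(81.5))]);v=np.array([-u[1],u[0]]);c0=np.array([np.polyval(pc,100),100])
f=lambda P:np.c_[(P[:,:2]-c0)@u,(P[:,:2]-c0)@v]
fr=f(onz("wrist",w([(356,236.5),(442,236)]),25,M));print("front",fr)
hb=f(onz("wrist",w([q.min(0)[::-1]/2+q.max(0)[::-1]/2+[380,155]]),46,M))
print("home",hb,"disc",f(onz("wrist",w([(398,105)]),61,M)),"ball",f(onz("wrist",w([(720.5,173)]),280,M)))
print("ear edges",f(onz("wrist",w([(369,165),(428,165)]),32,M)))
```

```text
col 356 [(235, -26), (240, -14), (241, -12)]
col 400 [(186, 33), (235, -37), (240, -16)]
col 442 [(235, -34), (240, -14), (248, -13)]
120 [(325, -42), (343, 50), (359, -63), (367, -49), (391, 54), (404, -44), (428, 88), (433, 11), (451, -30), (465, -26)]
140 [(325, -50), (329, 38), (343, 72), (364, -46), (370, 73), (378, -79), (417, 91), (418, 88), (425, -95), (428, 105), (450, -30), (451, -28), (465, -22)]
160 [(326, -32), (343, 40), (368, 52), (375, -44), (381, -57), (413, 54), (427, -39), (451, -31), (465, -33)]
180 [(326, -51), (343, 60), (368, 68), (387, -31), (393, -12), (401, 20), (409, 31), (427, -27), (428, -25), (450, -20), (451, -23), (465, -19)]
200 [(326, -37), (330, 37), (344, 39), (450, -36), (464, -17)]
home [386 162] [410 186]
[81.5 81.4]
front [[-34.9  32. ]
 [-34.5 -35.3]]
home [[13.9 -0.8]] disc [[62.4 -0.8]] ball [[ 21.9 -85.5]]
ear edges [[ 20.7  20.9]
 [ 20.7 -23.4]]
```

The bush is centred: home bush at 13.9 against 14.0 wanted along the axis, about 0.8 mm sideways. Next is the lever, so I'll check where the shelf edge lies relative to the ball.

Run:
```python
from h import *
np.set_printoptions(precision=0,suppress=True)
T=np.array([(60,405),(190,320),(290,228),(370,165),(470,90)])/1.42857
S=np.array([(470,30),(600,90),(700,140),(790,180)])/1.42857
for z in(640,700):print(z,onz("top",T,z)[:,:2].tolist(),"scene",onz("scene",S,z)[:,:2].tolist())
s=env.state();print(s["qpos"])
```

```text
640 [[300.69380750108587, 662.6034900954423], [429.2938173382602, 484.6785195010002], [574.3690713071776, 344.30381457908595], [678.75592123859, 225.72737046369718], [808.4616612450786, 70.98769173532801]] scene [[648.8657945009691, 191.5104592349777], [835.5948829047315, 26.032602157757424], [930.228488491938, -66.9228326830247], [994.2060223587548, -119.37183439869966]]
700 [[300.79961142515214, 628.4328304610993], [420.82791870710173, 462.3672673971362], [556.2333295187773, 331.349095327681], [653.6623803845298, 220.67624321279249], [774.7227165185877, 76.25058002166935]] scene [[704.8916138270826, -37.15604170073925], [837.6182366995752, -154.77733636772433], [904.8835941605303, -220.8498537753146], [950.3586836735899, -258.13048814387423]]
[ 3. 19. 89. -0. 72. 12.]
```

Run:
```python
from h import *
plan((667.8,46.7,264),81.5); plan((677,108,264),81.5,start=((667.8,46.7,264),81.5))
```

```text
4 rows, spin -0.002
[[0.11, 0.72, -0.43], [0.11, 0.72, -0.43], [0.11, 0.72, -0.43], [0.11, 0.72, -0.43]]
3 rows, spin -0.0
[[0.69, 0.0, 0.0], [0.69, 0.0, 0.0], [0.69, 0.0, 0.0]]
```

```bash
python3 -m jog '{"jaw":[91,91,91,91,91],"slide":[[0.11,0.72,-0.43],[0.11,0.72,-0.43],[0.11,0.72,-0.43],[0.11,0.72,-0.43],[0,0,0]],"spin":[0,0,0,0,0]}'
python3 -m jog '{"jaw":[91,91,91,91,91,91,91,91],"slide":[[0.3,0,0],[0.3,0,0],[0.3,0,0],[0.3,0,0],[0.3,0,0],[0.3,0,0],[0.27,0,0],[0,0,0]],"spin":[0,0,0,0,0,0,0,0]}'
python3 -m jog '{"jaw":[20,20,20,20,20,20,20,20,20],"slide":[[0,0,0],[0,0,0],[0,0,0],[0,0,0],[0,0,0],[0,0,0],[0,0,0],[0,0,0],[0,0,0]],"spin":[0,0,0,0,0,0,0,0,0]}' 40
```

```text
time_s: 13.1
ee_pos: [671.6, 46.4, 264.3]
ee_rot: [180.0, 0.0, 81.5]
force: [-0.9, -0.4, 0.1]
gripper_width: 90.7
gripper_force: 0.0
time_s: 13.9
ee_pos: [678.6, 109.2, 265.4]
ee_rot: [-180.0, -0.0, 81.5]
force: [0.2, -0.7, 0.1]
gripper_width: 91.1
gripper_force: 0.0
time_s: 14.8
ee_pos: [676.7, 108.1, 265.4]
ee_rot: [-179.7, 0.0, 81.5]
force: [-4.5, 0.5, 2.3]
gripper_width: 28.2
gripper_force: 40.0
```

Run:
```python
import numpy as np,json
t=np.arange(0,1.121,0.08);a=.85-t
x=24-170*np.cos(a);z=152+170*np.sin(a)
print(json.dumps([[round(i,2),0,round(-k,2)] for i,k in zip(np.diff(x)/30,np.diff(z)/30)]))
```

```text
[[-0.33, 0, 0.31], [-0.3, 0, 0.34], [-0.27, 0, 0.36], [-0.24, 0, 0.38], [-0.21, 0, 0.4], [-0.18, 0, 0.42], [-0.15, 0, 0.43], [-0.11, 0, 0.44], [-0.08, 0, 0.45], [-0.04, 0, 0.45], [-0.0, 0, 0.45], [0.03, 0, 0.45], [0.07, 0, 0.45], [0.1, 0, 0.44]]
```

```bash
python3 -m jog '{"jaw":[20,20,20,20,20,20,20,20],"slide":[[-0.33,0,0.31],[-0.3,0,0.34],[-0.27,0,0.36],[-0.24,0,0.38],[-0.21,0,0.4],[-0.18,0,0.42],[-0.15,0,0.43],[0,0,0]],"spin":[0,0,0,0,0,0,0,0]}'
```

```text
time_s: 15.6
ee_pos: [669.3, 57.2, 185.6]
ee_rot: [-179.8, 0.1, 81.4]
force: [-6.0, -1.0, 5.9]
gripper_width: 28.5
gripper_force: 40.0
```

```bash
python3 -m jog '{"jaw":[20,20,20,20,20,20,20,20],"slide":[[-0.11,0,0.44],[-0.08,0,0.45],[-0.04,0,0.45],[0,0,0.45],[0.03,0,0.45],[0.07,0,0.45],[0,0,0],[0,0,0]],"spin":[0,0,0,0,0,0,0,0]}'
```

```text
time_s: 16.4
ee_pos: [668.7, 53.1, 106.9]
ee_rot: [-179.8, 0.2, 81.5]
force: [-7.7, -3.2, 8.5]
gripper_width: 27.8
gripper_force: 40.0
```

```bash
python3 -m jog '{"jaw":[20,20,20,20],"slide":[[0.03,0,0.15],[0.03,0,0.15],[0,0,0],[0,0,0]],"spin":[0,0,0,0]}'
python3 -m jog '{"jaw":[20,20,20,20],"slide":[[0.03,0,0.15],[0.03,0,0.15],[0,0,0],[0,0,0]],"spin":[0,0,0,0]}'
```

```text
time_s: 16.8
ee_pos: [668.9, 54.6, 99.0]
ee_rot: [-179.8, 0.2, 81.5]
force: [-9.6, -4.2, 12.6]
gripper_width: 28.3
gripper_force: 40.0
time_s: 17.2
ee_pos: [669.2, 56.2, 92.5]
ee_rot: [-179.9, 0.2, 81.5]
force: [-12.8, -4.3, 23.0]
gripper_width: 28.1
gripper_force: 40.0
```

```bash
python3 -m jog '{"jaw":[20,20,20,20,20,20,20,20,20,20],"slide":[[0,0,0.1],[0,0,0],[-0.06,0,-0.35],[-0.06,0,-0.35],[-0.07,0,-0.45],[-0.03,0,-0.45],[0,0,-0.45],[0.04,0,-0.45],[0.08,0,-0.45],[0.11,0,-0.44]],"spin":[0,0,0,0,0,0,0,0,0,0]}'
python3 -m jog '{"jaw":[20,20,20,20,20,20,20,20,20],"slide":[[0.15,0,-0.43],[0.18,0,-0.42],[0.21,0,-0.4],[0.24,0,-0.38],[0.27,0,-0.36],[0.3,0,-0.34],[0.33,0,-0.31],[0,0,0],[0,0,0]],"spin":[0,0,0,0,0,0,0,0,0]}'
```

```text
time_s: 18.2
ee_pos: [669.6, 59.9, 187.2]
ee_rot: [-179.8, -0.1, 81.5]
force: [-4.6, 5.3, 1.2]
gripper_width: 27.9
gripper_force: 40.0
time_s: 19.1
ee_pos: [676.4, 107.3, 261.4]
ee_rot: [-179.5, 0.3, 81.5]
force: [-3.8, -1.9, -14.3]
gripper_width: 27.8
gripper_force: 40.0
```

```bash
python3 -m jog '{"jaw":[91,91,91,91,91],"slide":[[0,0,0],[0,0,0],[0,0,0],[0,0,0],[0,0,0]],"spin":[0,0,0,0,0]}'
python3 -m jog '{"jaw":[91,91,91,91,91,91,91,91,91],"slide":[[-0.5,0,0],[-0.8,0,0],[-0.8,0,0],[-0.11,-0.72,0.4],[-0.11,-0.72,0.4],[-0.11,-0.72,0.4],[-0.11,-0.72,0.4],[0,0,0],[0,0,0]],"spin":[0,0,0,0,0,0,0,0,0]}'
python3 - <<'E'
from h import *
s=env.state();print(s["ee_pos"])
plan((581.9,45.5,43),81.5);plan((592.7,118.3,43),81.5,start=((581.9,45.5,43),81.5))
M=env.camera_model("wrist"); np.save("M6.npy",M,allow_pickle=True)
cv2.imwrite("pics/w6.png",cv2.resize(env.grab_frame("wrist")[:,:,::-1],(800,600),interpolation=cv2.INTER_CUBIC))
im=cv2.imread("pics/w6.png");hsv=cv2.cvtColor(im[155:200,380:418],cv2.COLOR_BGR2HSV);q=np.argwhere((hsv[...,1]>110)&(hsv[...,0]<28)&(hsv[...,0]>12));print("home",q.min(0)[::-1]+[380,155],q.max(0)[::-1]+[380,155])
print(onz("wrist",[(q.min(0)[::-1]/2+q.max(0)[::-1]/2+[380.5,155.5])/1.42857],46,M))
M5=np.load("M5.npy",allow_pickle=True).item();print(onz("wrist",[(398.5/1.42857,174.5/1.42857)],46,M5))
E
```

```text
time_s: 19.6
ee_pos: [679.1, 108.0, 266.8]
ee_rot: [179.8, -0.0, 81.5]
force: [-0.1, 0.7, -0.1]
gripper_width: 65.3
gripper_force: 0.0
time_s: 20.5
ee_pos: [582.3, 44.7, 218.3]
ee_rot: [179.9, -0.0, 81.4]
force: [1.7, 0.2, 0.2]
gripper_width: 91.2
gripper_force: 0.0
[582.3070569   44.66875472 218.27206889]
7 rows, spin -0.001
[[0.0, -0.0, 0.83], [0.0, -0.0, 0.83], [0.0, -0.0, 0.83], [0.0, -0.0, 0.83], [0.0, -0.0, 0.83], [0.0, -0.0, 0.83], [0.0, -0.0, 0.83]]
3 rows, spin -0.0
[[0.82, -0.0, 0.0], [0.82, -0.0, 0.0], [0.82, -0.0, 0.0]]
home [384 161] [407 184]
[[594.21725534 113.81445709  46.        ]]
[[593.71116861 113.64451169  46.        ]]
```

The housing hasn't moved. Next I grip its rear and draw it out.

```bash
python3 -m jog '{"jaw":[91,91,91,91,91,91,91,91],"slide":[[0,0,0.83],[0,0,0.83],[0,0,0.83],[0,0,0.83],[0,0,0.83],[0,0,0.83],[0,0,0.83],[0,0,0]],"spin":[0,0,0,0,0,0,0,0]}'
python3 -m jog '{"jaw":[91,91,91,91,91,91],"slide":[[0.6,0,0],[0.6,0,0],[0.6,0,0],[0.4,0,0],[0.26,0,0],[0,0,0]],"spin":[0,0,0,0,0,0]}'
python3 -m jog '{"jaw":[40,40,40,40,40,40,40],"slide":[[0,0,0],[0,0,0],[0,0,0],[0,0,0],[0,0,0],[0,0,0],[0,0,0]],"spin":[0,0,0,0,0,0,0]}' 25
```

```text
time_s: 21.35
ee_pos: [581.0, 45.0, 40.4]
ee_rot: [-179.7, 0.1, 81.5]
force: [-0.0, 0.4, 0.1]
gripper_width: 91.3
gripper_force: 0.0
time_s: 21.95
ee_pos: [593.0, 119.7, 43.5]
ee_rot: [180.0, -0.0, 81.6]
force: [0.4, -0.4, -0.2]
gripper_width: 90.8
gripper_force: 0.0
time_s: 22.65
ee_pos: [592.8, 118.1, 43.3]
ee_rot: [180.0, 0.0, 81.4]
force: [0.2, -1.0, 0.8]
gripper_width: 45.0
gripper_force: 25.0
```

```bash
python3 -m jog '{"jaw":[40,40,40,40,40,40,40],"slide":[[-0.3,0,0],[-0.4,0,0],[-0.5,0,0],[-0.5,0,0],[-0.5,0,0],[-0.25,0,0],[0,0,0]],"spin":[0,0,0,0,0,0,0]}'
```

```text
time_s: 23.35
ee_pos: [581.4, 43.4, 43.3]
ee_rot: [-180.0, 0.1, 81.4]
force: [-0.4, -2.3, 0.0]
gripper_width: 45.4
gripper_force: 25.0
```

```bash
python3 -m jog '{"jaw":[70,91,91,91],"slide":[[0,0,0],[0,0,0],[0,0,0],[0,0,0]],"spin":[0,0,0,0]}'
python3 -m jog '{"jaw":[91,91,91,91,91,91,91,91],"slide":[[0,0,-0.7],[0,0,-1],[0,0,-1],[0,0,-1],[0,0,-1],[0,0,-1],[0,0,0],[0,0,0]],"spin":[0,0,0,0,0,0,0,0]}'
python3 - <<'E'
from h import *
M=env.camera_model("wrist"); f=env.grab_frame("wrist")[:,:,::-1]; t=env.grab_frame("top")[:,:,::-1]; s=env.grab_frame("scene")[:,:,::-1]
a=cv2.resize(f[40:215,200:400],(457,400),interpolation=cv2.INTER_CUBIC); b=cv2.resize(s[165:285,235:335],(333,400),interpolation=cv2.INTER_CUBIC)
cv2.imwrite("pics/end.png",np.hstack([a,b]))
im=cv2.resize(f,(800,600),interpolation=cv2.INTER_CUBIC)
P=[]
for y0 in(110,240):
    hsv=cv2.cvtColor(im[y0:y0+60,375:422],cv2.COLOR_BGR2HSV);q=np.argwhere((hsv[...,1]>110)&(hsv[...,0]<28)&(hsv[...,0]>12));lo,hi=q.min(0)[::-1],q.max(0)[::-1];print(lo+[375,y0],hi+[375,y0]);P.append((lo+hi)/2+[375.5,y0+.5])
for z in(46,54):
    A=onz("wrist",[P[0]/1.42857],z,M);B=onz("wrist",[P[1]/1.42857],46,M);print(z,A,B,np.linalg.norm((A-B)[0,:2]))
E
```

```text
time_s: 23.75
ee_pos: [581.9, 46.1, 43.2]
ee_rot: [-180.0, 0.0, 81.5]
force: [0.7, 0.2, 0.9]
gripper_width: 74.3
gripper_force: 0.0
time_s: 24.55
ee_pos: [581.9, 45.9, 214.6]
ee_rot: [179.9, -0.0, 81.5]
force: [-0.7, 0.0, 0.4]
gripper_width: 91.2
gripper_force: 0.0
[383 135] [407 158]
[375 264] [421 299]
46 [[596.06102891 134.05594342  46.        ]] [[583.35469016  34.22753092  46.        ]] 100.63380637801002
54 [[596.00111006 133.67166007  54.        ]] [[583.35469016  34.22753092  46.        ]] 100.24503358878867
```

View pics/end.png

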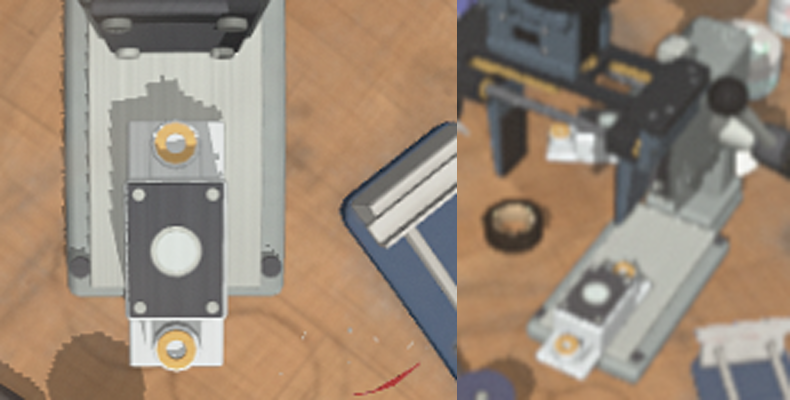

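The composite shows the housing on the bed, clear of the head. Both bushes look alike (at (175,143) and (176,347)), and the ball is back up. One quick triangulation of the flange height with the scene camera before I hand in.

Run:
```python
from h import *
np.set_printoptions(precision=1,suppress=True)
s=env.grab_frame("scene")[:,:,::-1]; u=cv2.resize(s[165:285,235:335],None,fx=4,fy=4,interpolation=cv2.INTER_CUBIC)
hsv=cv2.cvtColor(u,cv2.COLOR_BGR2HSV);m=((hsv[...,1]>95)&(hsv[...,0]<26)&(hsv[...,0]>14)).astype(np.uint8)
B=np.array([596.0,134]);H=np.array([596.-.148*96,134-.989*96])
for n,p in(("bush",B),("home",H)):
    for z in(46,54):print(n,z,(proj("scene",[[*p,z]])-[235,165])*4+1.5)
for c in((201,322),(133,413)):
    x,y=c;q=np.argwhere(m[y-25:y+25,x-25:x+25]);print(c,len(q),q.mean(0)[::-1]+[x-25,y-25],q.min(0)[::-1]+[x-25,y-25],q.max(0)[::-1]+[x-25,y-25])
```

```text
bush 46 [[198.9 327.4]]
bush 54 [[199.2 319.5]]
home 46 [[130.3 416. ]]
home 54 [[130.3 408.1]]
(201, 322) 143 [201.9 321.7] [189 316] [211 330]
(133, 413) 259 [131.8 412.5] [120 403] [144 423]
```

```bash
python3 -c "
from workcell import env
print(env.job_done())"
```

```text
the job is handed in; nothing more can be done
None
```

I pressed the bush home, let the lever back up, drew the housing out onto the press bed with its bush about 75 mm from the ram's axis, and handed in the job at about 25 s. The final camera check put the flange at the fully-home height; the hand-in returned no verdict.

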